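Sweep measured bearings into the pass tray

ROBOT

A 6-joint arm with a two-finger parallel gripper is mounted at the origin on the work surface. World frame = base frame: x ahead of the robot, y to its left, z up, the work surface at z = 0. Lengths are in mm, angles in rad, forces in N, time in s.
With the tool pointing down it reaches from about 350 to 875 mm from the base axis. Payload 4.2 kg.
Tool frame: the origin (TCP) lies midway between the tips of the shut fingers; the grasp point (between the pads) lies 19 mm behind it; z points along the fingers, y is the line along which they close (so a half turn about z gives the same grasp; the last joint's range is limited). The gripper opens to 87 mm and grips with 3 to 60 N. Pads are 19 mm wide; open, the fingers measure 117 mm over their backs; the gripper's body (75 mm by 190 mm) begins 51 mm behind the grasp point.
Start: joints at [1.502, 0.385, 0.008, 0, -1.194, -0.259], TCP at [201.193, 591.71, 222.55] pointing down, gripper open.
Joint ranges: [-3.14, 3.14], [-1.21, 2.06], [-1.07, 1.41], [-3.16, 2.05], [-2.99, -0.16], [-3.1, 3.1]. Speed limits (rad/s): [2.79, 2.79, 3.14, 3.14, 3.14, 3.14].

INTERFACE

Orientations are given as a rotation vector (axis times angle).
In Python, from bench import * gives the robot as it stands.
- The arm moves only by the tool apply_moves, never from a script. Its argument "plan" is a list of rows, each a list of 2 entries, a list of its own where there are three numbers: the shift along the tool's x, y, z in m, then the turn, a rotation vector about the tool's x, y, z in rad. In form: [[[tx, ty, tz], [ax, ay, az]], ...]. A call has 1 to 12 rows; each row shifts and turns the commanded pose from where the row before left it, along the tool's axes as they then stand; what a row does not reach is not made up. A row lasts 1/12 s, in which the tool goes at most 41.7 mm and 7.16 degrees, less where a joint would pass 70% of its speed; a pose out of reach is approached as far as the arm can. A call with a gripper value outside its range is refused whole. "grip" is the opening, from -1 (shut) to 1 (fully open), so that 0 is half open, set as the call begins (left out, the last holds). The fingers move at their own pace and stop on an object; "grip_force" is the grip in N (left out, the last holds). Time passes only in rows, so rows that do not move let the fingers close. It gives the time, the measured TCP pose, the force, the opening and the grip force at its end, in the units of the state.
- state(): the state, without advancing time (a new reading comes with each control period).
- snapshot(name): name is "scene" or "top" or "wrist"; returns (picture, depth): 420x560x3 uint8, blue, green, red; 420x560 float32, mm along the optical axis (not along the pixel's ray), 0 where there is no reading.
- camera_model(name): a dict with "fx", "fy", "cx", "cy" (pixels), "k1" (the pictures are not rectified: a ray, as slopes to the right and down, at radius r is drawn at 1 + k1 r^2 times it, then the intrinsics apply), "R" (3x3) and "t" (3): a world point X has camera coordinates R X + t. Camera axes: x right, y down, z forward; pixel columns grow to the right and rows downward; lengths in mm; the calibration is good to about 2 mm. A picture is of the moment at which its call begins: read the wrist's pose just before it. camera_model takes no time and is no camera call; for the wrist camera it gives the pose at the moment of the call.
- close_job(): hands the job in; it is judged then, once.
The state is a dict: "clock": time; "joint_pos": joint angles; "qvel": joint speeds; "effort": joint torques, N m; "ee_pos": TCP position; "tcp_rot": TCP orientation; "force": force on the tool from outside, world axes, zero at the start; "ft_torque": the same for the moment, N m; "finger_gap": finger opening in mm; "grasp_force": force on a finger pad.
Only numpy, scipy, OpenCV 4.12 (cv2) and the standard library are available. Lean on these libraries where they do the work, as an engineer would, in place of code of your own. Each camera call takes 0.05 s, during which the arm holds its last target. There are 200 camera calls.

TASK

The three blue-sealed ball bearings on the black granite plate have been measured and passed: sweep them with the fingertips across the granite and over its end into the green tray. Do not pick any of them up, do not press hard on the granite, let none go into the red tray, and leave the brass setting ring, the steel gauge block and everything else where it stands.

Things in the scene. Friction and masses are not known exactly. Their poses are not given: they have to be found in the camera images.
- bearing_a_mid (a point): ball bearing lying flat on the granite plate: steel disc with an blue seal and dark bore, 35 mm diameter, 14 mm thick, 60 g; this point is its centre, 7 mm above its underside
- bearing_b_mid (a point): ball bearing lying flat on the granite plate: steel disc with an blue seal and dark bore, 35 mm diameter, 14 mm thick, 60 g; this point is its centre, 7 mm above its underside
- bearing_c_mid (a point): ball bearing lying flat on the granite plate: steel disc with an blue seal and dark bore, 35 mm diameter, 14 mm thick, 60 g; this point is its centre, 7 mm above its underside
- plate: black granite surface plate fixed on the bench, 300 mm (own x) by 420 mm (own y), flat top 50 mm above the bench; origin: centre of its underside. Its ends are at own y = +210 and -210 mm
- tray_green: green tray fixed on the bench 4 mm off one end (+y or -y) of the plate, walls parallel to it, up to 25 mm off its centre line; open top, 190 mm (own x) by 116 mm (own y) outside, 5 mm walls, foam bed 18 mm above the bench. Its rim, 44 mm above the bench, is 6 mm lower than the plate's top, so a thing slid over the end drops in. Origin: centre of the underside
- tray_red: red tray, the same as the green one, at the opposite end of the plate; nothing may go into it. Origin: centre of the underside
- setting_ring: brass setting ring lying loose near the middle of the plate, 40 mm outside diameter, 20 mm bore, 18 mm high, 140 g; origin: centre of its underside; leave alone
- gauge_block: steel gauge block standing loose near the +x edge of the plate, 12 mm (own x) by 35 mm (own y) by 30 mm high; origin: centre of its underside; leave alone
- cleaner: white bottle on the bench, 60 mm diameter, 160 mm tall; origin: centre of underside; leave alone
- cup: white mug on the bench, 72 mm diameter, 85 mm high, origin: centre of underside; leave alone
- screwdriver: screwdriver with red handle lying on the bench; leave alone
- gauge_case: closed wooden case on the bench, 110 x 160 x 30 mm; origin: centre of underside; leave alone
Mind the look-alikes: they are no part of the job. What is shaped like the part that bears bearing_a_mid but pink or turquoise is not meant.

How it is judged:
By the outcome, as a careful person would: the job done as asked, in the order asked, and still so for the second after the job is handed in, with the robot touching nothing.
It also fails if it takes over 59 s, if anything falls off the work surface, if the arm or the gripper's body presses on something with over 40 N, if the wrist force passes 120 N, or if a joint passes its speed limit or range.

## Working session

There is one attempt and no reset: what is moved stays moved. The work goes in short steps, Python scripts to look and compute and a tool call to move; the robot and the scene stay as the last step left them, time stands still between calls to the robot, and variables do not carry over. Pictures are saved under pics/ and viewed, at most 10 in all, crops included, and the job is handed in when it is done.

Besides the shell and the picture viewer there is one more tool, called after "Call:" as name(argument=value, ...) on one line, values as JSON. apply_moves: Moves the arm, as the interface text tells. Its arguments: {"type":"object","properties":{"plan":{"type":"array","items":{"type":"array"}},"grip":{"type":"number"},"grip_force":{"type":"number"}},"required":["plan"]}

```bash
mkdir -p pics; ls
python3 - <<'E'
from bench import *
import cv2,numpy as np
for n in ("scene","top"):
    p,d=snapshot(n); cv2.imwrite(f"pics/{n}0.png",p); np.savez(f"{n}0.npz",p=p,d=d)
    m=camera_model(n); print(n,{k:np.round(v,3).tolist() for k,v in m.items()})
s=state(); print(s)
E
```

```text
pics
scene {'fx': 390.923, 'fy': 390.923, 'cx': 278.961, 'cy': 210.45, 'k1': -0.001, 'R': [[0.523, 0.853, -0.003], [0.639, -0.394, -0.661], [-0.565, 0.344, -0.75]], 't': [-302.614, -244.528, 1476.225]}
top {'fx': 410.111, 'fy': 410.111, 'cx': 285.314, 'cy': 210.292, 'k1': -0.117, 'R': [[0.022, -1.0, -0.005], [-0.995, -0.022, -0.097], [0.097, 0.007, -0.995]], 't': [37.1, 529.527, 1249.201]}
{'clock': 0.1, 'joint_pos': array([ 1.50163454e+00,  3.85473049e-01,  6.77582176e-03, -4.35232850e-04,
       -1.19401758e+00, -2.58593976e-01]), 'qvel': array([-2.25009453e-04,  4.88780645e-04,  2.84083283e-03, -2.11289253e-05,
       -1.13139472e-03,  1.02469553e-03]), 'effort': array([-3.34534880e-04, -3.91693568e+01,  1.87933713e+01,  4.23186734e+00,
        1.34504575e-02, -6.90298702e-05]), 'ee_pos': array([201.01401946, 591.22363153, 221.57817248]), 'tcp_rot': array([ 3.09753856e+00, -5.12467012e-01, -3.47396901e-04]), 'force': array([-0.81526637, -0.90252641,  0.64988963]), 'ft_torque': array([-0.00495291,  0.04383954, -0.0589786 ]), 'grasp_force': 0.0, 'finger_gap': 86.83607096890418}
```

View pics/top0.png

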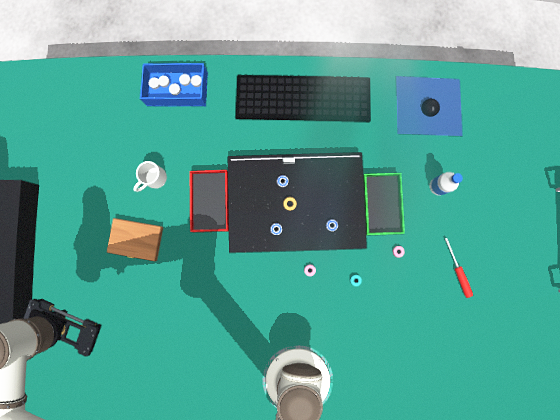

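View pics/scene0.png

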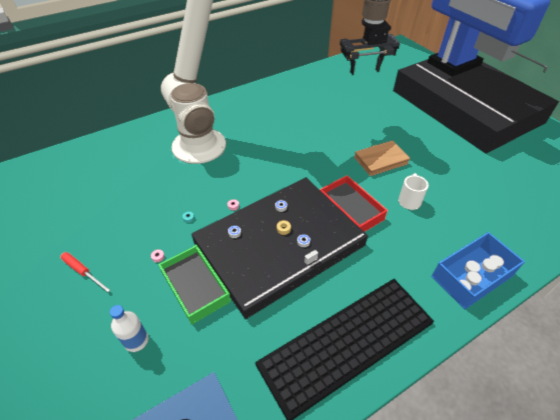

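The top view shows the three blue-sealed bearings on the plate at about (283,181), (276,229) and (332,225). The brass ring is at (290,203), the gauge block at (289,160), the green tray on the right at (384,203) and the red tray on the left at (209,201). The look-alikes, pink (310,270) and (399,251) and turquoise (356,280), lie on the bench. The scene view agrees: blue bearings at (281,206), (234,231) and (303,241).

```bash
cat > h.py <<'E'
from bench import *
import cv2,numpy as np
def ray(m,u,v):
    K=np.array([[m['fx'],0,m['cx']],[0,m['fy'],m['cy']],[0,0,1]],float)
    x,y=cv2.undistortPoints(np.array([[[u,v]]],float),K,np.array([m['k1'],0,0,0],float))[0,0]
    R=np.array(m['R']); return -R.T@np.array(m['t']), R.T@np.array([x,y,1])
def onz(m,u,v,z):
    o,d=ray(m,u,v); return o+d*(z-o[2])/d[2]
def tri(r1,r2):
    (o,d),(p,e)=r1,r2
    s=np.linalg.lstsq(np.c_[d,-e],p-o,rcond=None)[0]
    a,b=o+s[0]*d,p+s[1]*e
    return (a+b)/2,np.linalg.norm(a-b)
def blobs(img,lo,hi,amin=15):
    h=cv2.cvtColor(img,cv2.COLOR_BGR2HSV)
    m=cv2.morphologyEx(cv2.inRange(h,lo,hi),cv2.MORPH_CLOSE,np.ones((5,5)))
    out=[]
    for c in cv2.findContours(m,cv2.RETR_EXTERNAL,cv2.CHAIN_APPROX_NONE)[0]:
        if cv2.contourArea(c)>amin: out.append((cv2.minEnclosingCircle(c),cv2.contourArea(c),cv2.boundingRect(c),c))
    return out
E
python3 - <<'E'
from h import *
np.set_printoptions(precision=1,suppress=True)
B=((100,50,100),(130,255,255)); Y=((18,80,100),(30,255,255)); G=((50,200,120),(65,255,255)); R=((0,200,120),(5,255,255))
M={};I={}
for n in("top","scene"):
    I[n]=np.load(n+"0.npz")['p'];M[n]=camera_model(n)
    for nm,c in(("blue",B),("brass",Y),("green",G),("red",R)):
        for (ce,r),a,bb,_ in blobs(I[n],*c):
            if a<30000: print(n,nm,np.array(ce),round(r,1),a,bb, onz(M[n],*ce,64 if nm in('blue',) else 68 if nm=='brass' else 44))
def ctr(n,u,v):
    return min((b[0][0] for b in blobs(I[n],*B)),key=lambda c:np.hypot(c[0]-u,c[1]-v))
for nm,a,b in(("a",(283,181),(303,241)),("b",(276,229),(281,206)),("c",(332,225),(234,231))):
    p,e=tri(ray(M["top"],*ctr("top",*a)),ray(M["scene"],*ctr("scene",*b))); print(nm,p,"gap",e)
# plate corners, approx
for u,v in((229,153),(361,153),(367,249),(229,251)): print("plate",onz(M["top"],u,v,50))
for u,v in((283,157),(295,163)): print("gb",onz(M["top"],u,v,80))
for n,x,y,w,h in(("top",180,140,235,125),("scene",180,165,180,140)):
    c=I[n][y:y+h,x:x+w]; cv2.imwrite(f"pics/{n}crop.png",cv2.resize(c,None,fx=3.4,fy=3.4,interpolation=cv2.INTER_CUBIC))
E
```

```text
top blue [275.6 228.3] 5.9 85.5 (270, 223, 12, 12) [469.8  76.6  64. ]
top blue [331.5 224.7] 5.9 92.0 (326, 219, 12, 12) [484.4 -91.5  64. ]
top blue [440.7 185. ] 10.1 101.5 (431, 175, 18, 20) [ 613.5 -428.8   64. ]
top blue [282.  180.1] 5.8 82.5 (277, 175, 11, 11) [616.8  60.7  64. ]
top blue [456.4 178.2] 5.6 74.0 (451, 173, 12, 10) [ 636.3 -479.6   64. ]
top blue [428.5 105.5] 43.9 3537.0 (396, 76, 66, 60) [ 867.5 -396.7   64. ]
top blue [174.   84.5] 37.2 2689.0 (140, 63, 68, 44) [919.  411.4  64. ]
top brass [289.4 203.2] 7.0 133.0 (283, 197, 14, 14) [546.3  36.8  68. ]
top red [208.5 200. ] 34.7 36.0 (191, 170, 37, 62) [553.6 286.5  44. ]
scene blue [185.  415.1] 51.1 2378.0 (134, 373, 103, 47) [ 861.8 -400.1   64. ]
scene blue [132.  335.9] 14.1 261.0 (118, 325, 29, 24) [ 638.1 -440.4   64. ]
scene blue [116.6 311.5] 7.0 133.0 (110, 305, 14, 14) [ 557.3 -453.3   64. ]
scene blue [303.6 238.8] 5.9 78.5 (298, 234, 12, 10) [612.2  61.3  64. ]
scene blue [478. 269.] 46.7 3738.5 (432, 232, 93, 77) [937.9 399.   64. ]
scene blue [233.8 229.5] 5.5 76.0 (229, 225, 11, 10) [478.8 -90.9  64. ]
scene blue [280.8 203.5] 5.4 62.0 (276, 200, 11, 8) [463.6  77.5  64. ]
scene blue [491.  22.] 63.0 3509.0 (432, 0, 119, 66) [ -51.1 1682.5   64. ]
scene brass [283.3 226.8] 7.8 162.0 (276, 220, 16, 15) [547.7  33.9  68. ]
a [615.5  59.8  68.8] gap 1.7592954348995873
b [469.   75.4  70.3] gap 2.1431964807830495
c [483.6 -91.8  69.8] gap 1.9168218953954077
plate [701.3 227.6  50. ]
plate [ 710.3 -182.7   50. ]
plate [ 413.6 -202.    50. ]
plate [398.5 216.6  50. ]
gb [684.9  59.   80. ]
gb [667.2  22.4  80. ]
```

View pics/topcrop.png

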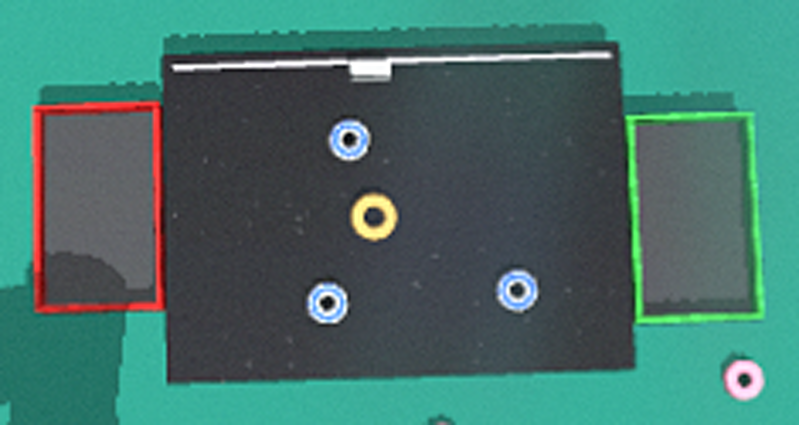

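The crop confirms three blue-sealed bearings on the granite, with the pink and turquoise ones off on the bench. Both views put the bearings' tops at 69–70 mm against 64 expected, within calibration error. I'll plan to move behind bearing c and check with the wrist camera.

```bash
cat >> h.py <<'E'
from scipy.spatial.transform import Rotation as Ro
def plan(x,y,z,hd,N):
    """rows of constant tool-frame twist step from now to target, heading in deg (tool x in world), tool down"""
    s=state(); R=Ro.from_rotvec(s['tcp_rot']); p=np.array(s['ee_pos'])
    h=np.radians(hd); X=np.array([np.cos(h),np.sin(h),0]); Z=np.array([0,0,-1.]); T=Ro.from_matrix(np.c_[X,np.cross(Z,X),Z])
    w=(R.inv()*T).as_rotvec()
    print("now",np.round(p,1),"t",round(s['clock'],2),"F",np.round(s['force'],1),"gap",round(s['finger_gap'],1))
    print("total rot",np.round(w,3),"per row",np.round(w/N,4))
    d=np.array([x,y,z])-p; A=sum((R*Ro.from_rotvec(w*k/N)).as_matrix() for k in range(N))
    print("per-row shift const (m)",np.round(np.linalg.solve(A,d)/1000,4), "straight tool-frame total",np.round(R.inv().apply(d),1))
E
python3 - <<'E'
from h import *
plan(478,-48,215,-81.6,24)
for u,v in((365,174),(401.5,173),(404.7,233.5),(367.6,234.7)): print("green",np.round(onz(camera_model("top"),u,v,44),0))
E
```

```text
now [201.  591.2 221.6] t 0.1 F [-0.8 -0.9  0.6] gap 86.8
total rot [ 2.000e-03 -1.000e-03  1.096e+00] per row [ 0.0001 -0.      0.0457]
per-row shift const (m) [0.0291 0.0093 0.0003] straight tool-frame total [468.1 515.9   7.6]
green [ 645. -196.   44.]
green [ 652. -311.   44.]
green [ 463. -320.   44.]
green [ 457. -205.   44.]
```

Call:
apply_moves(plan=[[[0.029, 0.0093, 0.0003], [0, 0, 0.0457]], [[0.029, 0.0093, 0.0003], [0, 0, 0.0457]], [[0.029, 0.0093, 0.0003], [0, 0, 0.0457]], [[0.029, 0.0093, 0.0003], [0, 0, 0.0457]], [[0.029, 0.0093, 0.0003], [0, 0, 0.0457]], [[0.029, 0.0093, 0.0003], [0, 0, 0.0457]], [[0.029, 0.0093, 0.0003], [0, 0, 0.0457]], [[0.029, 0.0093, 0.0003], [0, 0, 0.0457]], [[0.029, 0.0093, 0.0003], [0, 0, 0.0457]], [[0.029, 0.0093, 0.0003], [0, 0, 0.0457]], [[0.029, 0.0093, 0.0003], [0, 0, 0.0457]], [[0.029, 0.0093, 0.0003], [0, 0, 0.0457]]], grip=-0.54)

```text
clock: 1.1
ee_pos: [428.9, 309.8, 218.5]
tcp_rot: [2.843, -1.336, -0.0]
force: [0.3, -0.2, -0.0]
finger_gap: 21.7
grasp_force: 0.0
```

Call:
apply_moves(plan=[[[0.029, 0.0093, 0.0003], [0, 0, 0.0457]], [[0.029, 0.0093, 0.0003], [0, 0, 0.0457]], [[0.029, 0.0093, 0.0003], [0, 0, 0.0457]], [[0.029, 0.0093, 0.0003], [0, 0, 0.0457]], [[0.029, 0.0093, 0.0003], [0, 0, 0.0457]], [[0.029, 0.0093, 0.0003], [0, 0, 0.0457]], [[0.029, 0.0093, 0.0003], [0, 0, 0.0457]], [[0.029, 0.0093, 0.0003], [0, 0, 0.0457]], [[0.029, 0.0093, 0.0003], [0, 0, 0.0457]], [[0.029, 0.0093, 0.0003], [0, 0, 0.0457]], [[0.029, 0.0093, 0.0003], [0, 0, 0.0457]], [[0.029, 0.0093, 0.0003], [0, 0, 0.0457]]])

```text
clock: 2.1
ee_pos: [475.9, -47.8, 215.0]
tcp_rot: [2.375, -2.056, -0.001]
force: [0.1, -1.8, 0.3]
finger_gap: 20.4
grasp_force: 0.0
```

Run:
```python
from h import *
plan(478,-48,110,-81.6,6)
m=camera_model("wrist"); p,d=snapshot("wrist"); cv2.imwrite("pics/wrist1.png",p); np.savez("wrist1.npz",p=p,d=d)
print({k:np.round(v,3).tolist() for k,v in m.items()})
B=((100,50,100),(130,255,255))
for (c,r),a,bb,_ in blobs(p,*B,60): print(np.round(c),round(r,1),a,np.round(onz(m,*c,64),1), d[int(c[1]),int(c[0])])
```

```text
now [475.9 -47.8 215. ] t 2.1 F [ 0.1 -1.8  0.3] gap 20.4
total rot [ 0.001  0.    -0.003] per row [ 0.0001  0.     -0.0005]
per-row shift const (m) [ 0.0001 -0.0003  0.0175] straight tool-frame total [  0.5  -2.1 105. ]
{'fx': 295.667, 'fy': 295.667, 'cx': 283.429, 'cy': 208.794, 'k1': -0.024, 'R': [[-0.99, -0.144, 0.001], [-0.138, 0.952, 0.273], [-0.04, 0.27, -0.962]], 't': [462.865, 79.544, 414.998]}
[275. 299.] 12.0 74.5 [466.4  80.1  64. ] 355.6138
```

View pics/wrist1.png

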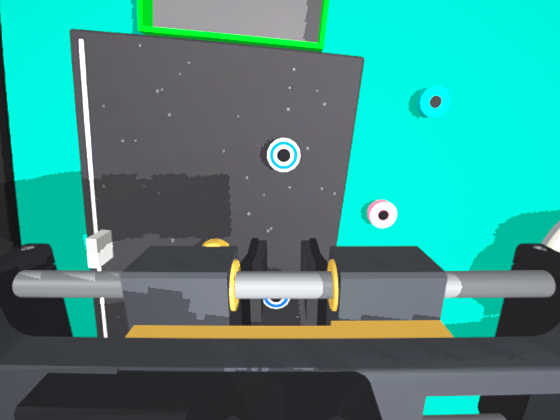

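The wrist view shows bearing c at (284,155), centred ahead of the fingers, with the granite's end edge from (72,30) to (363,57) and the green tray beyond it from (140,30) to (325,47). Bearing b is at (276,299) between the fingers' images, and the pink and turquoise ones are on the bench.

Run:
```python
from h import *
m=camera_model("wrist"); f=np.load("wrist1.npz");p,d=f['p'],f['d']
g=cv2.cvtColor(p,cv2.COLOR_BGR2GRAY)[125:185,255:315]
c=max(cv2.findContours(cv2.inRange(g,110,255),cv2.RETR_EXTERNAL,cv2.CHAIN_APPROX_NONE)[0],key=cv2.contourArea)
(x,y),(a,b),_=cv2.fitEllipse(c);u,v=x+255,y+125
print("c px",u,v,a,b,"ray",onz(m,u,v,64),"depth ring z:")
def at(u,v):
    o,r=ray(m,u,v);q=o+r*d[int(round(v)),int(round(u))];return np.round(q,1)
print(at(u+11,v),at(u-11,v),at(u+40,v))
t=tri(ray(m,u,v),ray(camera_model("top"),331.5,224.7));print("tri",t)
for n,u,v,z in(("end",100,33,50),("end",363,57,50),("traycorner",140,29,44),("tray",325,47,44),("plate-x",343,200,50),("gb",100,233,80)): print(n,np.round(onz(m,u,v,z),1))
```

```text
c px 283.4036750793457 154.52067184448242 33.686798095703125 35.08907699584961 ray [479.14792062 -95.43945194  64.        ] depth ring z:
[467.7 -97.   63.5] [490.6 -93.8  63.6] [ 435.5 -100.2   49.3]
tri (array([481.94832039, -93.4742545 ,  55.71517742]), np.float64(6.338753397433113))
end [ 676.8 -188.4   50. ]
end [ 412.7 -202.2   50. ]
traycorner [ 639.7 -198.3   44. ]
tray [ 451.8 -207.2   44. ]
plate-x [404.5 -52.8  50. ]
gb [663.4  12.5  80. ]
```

Call:
apply_moves(plan=[[[0, 0.004, 0.03], [0, 0, 0]], [[0, 0, 0.035], [0, 0, 0]], [[0, 0, 0.035], [0, 0, 0]], [[0, 0, 0.03], [0, 0, 0]], [[0, 0, 0.018], [0, 0, 0]], [[0, 0, 0.01], [0, 0, 0]], [[0, 0, 0], [0, 0, 0]]])

```text
clock: 2.73
ee_pos: [470.1, -47.4, 54.7]
tcp_rot: [2.373, -2.051, -0.007]
force: [0.1, -0.6, -0.5]
finger_gap: 20.3
grasp_force: 0.0
```

Call:
apply_moves(plan=[[[0.007, 0, 0], [0, 0, 0]], [[0.007, 0, 0], [0, 0, 0]], [[0.007, 0, 0], [0, 0, 0]], [[0.007, 0, 0], [0, 0, 0]], [[0.009, 0, 0], [0, 0, 0]], [[0.009, 0, 0], [0, 0, 0]], [[0.009, 0, 0], [0, 0, 0]], [[0.009, 0, 0], [0, 0, 0]], [[0.009, 0, 0], [0, 0, 0]], [[0.009, 0, 0], [0, 0, 0]], [[0, 0, 0], [0, 0, 0]]])

```text
clock: 3.65
ee_pos: [484.5, -129.6, 57.2]
tcp_rot: [2.376, -2.055, 0.0]
force: [0.3, 0.3, -0.1]
finger_gap: 20.1
grasp_force: 0.0
```

Run:
```python
from h import *
p,d=snapshot("wrist"); q,d=snapshot("top"); cv2.imwrite("pics/w2.png",np.hstack([p[0:420,100:480],cv2.resize(q[140:265,180:415],None,fx=1.75,fy=1.75)[:420].copy() if 0 else cv2.copyMakeBorder(cv2.resize(q[140:265,180:415],None,fx=1.75,fy=1.75),0,420-219,0,0,0)]))
plan(500,-216,56,-81.6,12)
```

```text
now [ 484.1 -128.6   57.1] t 3.75 F [ 0.5  0.  -0.6] gap 20.0
total rot [ 0.001  0.    -0.001] per row [ 0.0001  0.     -0.0001]
per-row shift const (m) [ 0.0074 -0.0003  0.0001] straight tool-frame total [88.8 -3.1  1.1]
```

View pics/w2.png

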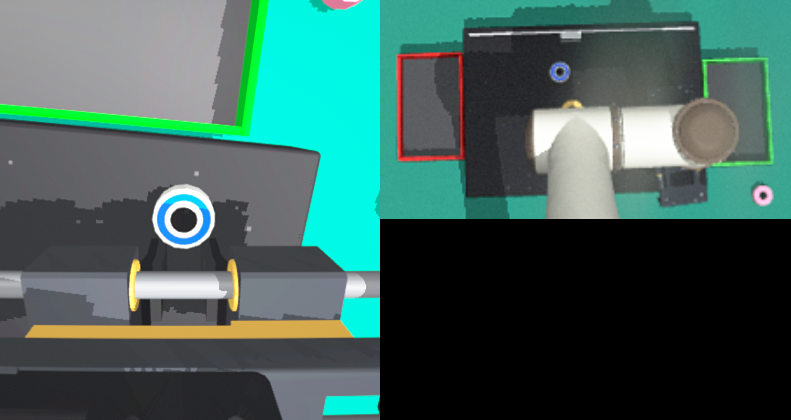

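Bearing c sits cradled against both fingertips at (184,219) in the wrist part of the picture, lined up with the green tray. I'll push on over the edge.

Call:
apply_moves(plan=[[[0.008, 0, 0.0005], [0, 0, 0]], [[0.008, 0, 0.0005], [0, 0, 0]], [[0.008, -0.0005, 0], [0, 0, 0]], [[0.008, -0.0005, 0], [0, 0, 0]], [[0.008, -0.0005, 0], [0, 0, 0]], [[0.008, -0.0005, 0], [0, 0, 0]], [[0.008, -0.0005, 0], [0, 0, 0]], [[0.008, -0.0005, 0], [0, 0, 0]], [[0.008, 0, 0], [0, 0, 0]], [[0.008, 0, 0], [0, 0, 0]], [[0.008, 0, 0], [0, 0, 0]], [[0, 0, 0], [0, 0, 0]]])

```text
clock: 4.75
ee_pos: [500.4, -216.1, 56.3]
tcp_rot: [-2.376, 2.055, -0.001]
force: [0.6, -0.7, 0.4]
finger_gap: 19.9
grasp_force: 0.0
```

Call:
apply_moves(plan=[[[0, 0, -0.02], [0, 0, 0]], [[0, 0, -0.03], [0, 0, 0]], [[0, 0, -0.03], [0, 0, 0]], [[-0.03, 0, -0.03], [0, 0, 0]], [[-0.04, 0, -0.01], [0, 0, 0]], [[-0.04, 0, 0], [0, 0, 0]], [[-0.04, 0, 0], [0, 0, 0]], [[-0.04, 0, 0], [0, 0, 0]], [[-0.04, 0, 0], [0, 0, 0]], [[-0.03, 0, 0], [0, 0, 0]], [[0, 0, 0], [0, 0, 0]]])

```text
clock: 5.67
ee_pos: [461.9, 46.0, 176.2]
tcp_rot: [-2.383, 2.045, -0.0]
force: [-0.9, -0.9, 0.2]
finger_gap: 20.1
grasp_force: 0.0
```

Run:
```python
from h import *
m=camera_model("wrist");p,d=snapshot("wrist"); q,_=snapshot("top")
np.savez("w3.npz",p=p,d=d)
t=cv2.resize(q[140:265,180:415],None,fx=1.7,fy=1.7)
cv2.imwrite("pics/w3.png",np.hstack([p[:,80:480],cv2.copyMakeBorder(t,0,420-t.shape[0],0,0,0)]))
plan(457,120,150,-77.7,6)
```

```text
now [462.   43.1 175.9] t 5.77 F [ 0.2 -0.2 -0.5] gap 19.9
total rot [-0.     0.    -0.066] per row [-0.      0.     -0.0109]
per-row shift const (m) [-0.0128 -0.0014  0.0043] straight tool-frame total [-76.8  -6.5  26. ]
```

View pics/w3.png

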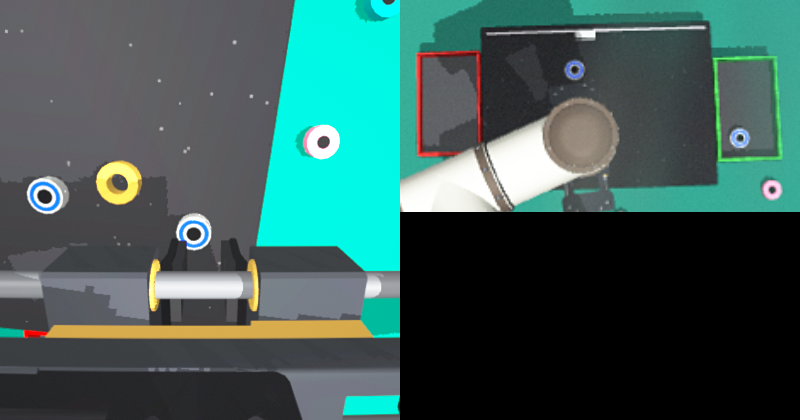

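Bearing c lies flat in the green tray, at (740,138) in the top-view part. Bearing b is at (193,233), a at (45,196) and the ring at (118,182) in the wrist part.

Run:
```python
from h import *
m=camera_model("wrist");f=np.load("w3.npz");p,d=f['p'],f['d']
for n,u,v,z in(("b",273.5,233.5,64),("a",124.5,196,64),("ring",199,182,68)): print(n,np.round(onz(m,u,v,z),1))
for n,u,v in(("b",262,233),("a",135,196)):
    o,r=ray(m,u,v);print(n,"depth pt",np.round(o+r*d[v,u],1))
```

```text
b [466.4  73.1  64. ]
a [612.9  56.6  64. ]
ring [541.9  31.5  68. ]
b depth pt [477.6  74.1  64.3]
a depth pt [603.   55.2  63.6]
```

Call:
apply_moves(plan=[[[-0.015, -0.001, 0], [0, 0, -0.016]], [[-0.015, -0.001, 0.005], [0, 0, -0.016]], [[-0.015, -0.001, 0.005], [0, 0, -0.016]], [[-0.015, -0.001, 0.01], [0, 0, -0.016]], [[-0.0145, -0.001, 0.01], [0, 0, -0.016]], [[0, 0, 0], [0, 0, 0]]])

```text
clock: 6.27
ee_pos: [453.2, 116.0, 144.0]
tcp_rot: [2.456, -1.955, -0.003]
force: [0.5, 0.1, 0.3]
finger_gap: 19.9
grasp_force: 0.0
```

Run:
```python
from h import *
plan(456,118,56,-77,1)
```

```text
now [453.2 116.  144. ] t 6.27 F [0.5 0.1 0.3] gap 19.9
total rot [ 0.004 -0.001 -0.001] per row [ 0.0035 -0.0007 -0.0007]
per-row shift const (m) [-0.0014 -0.0035  0.088 ] straight tool-frame total [-1.4 -3.5 88. ]
```

Call:
apply_moves(plan=[[[-0.001, -0.003, 0.03], [0, 0, 0]], [[0, 0, 0.03], [0, 0, 0]], [[0, 0, 0.018], [0, 0, 0]], [[0, 0, 0.01], [0, 0, 0]], [[0, 0, 0], [0, 0, 0]]])

```text
clock: 6.68
ee_pos: [455.5, 115.6, 55.7]
tcp_rot: [2.451, -1.956, -0.003]
force: [0.8, 0.6, 0.0]
finger_gap: 19.8
grasp_force: 0.0
```

Call:
apply_moves(plan=[[[0.007, 0, 0], [0, 0, 0]], [[0.007, 0, 0], [0, 0, 0]], [[0.007, 0, 0], [0, 0, 0]], [[0.008, 0, 0], [0, 0, 0]], [[0.01, 0, 0], [0, 0, 0]], [[0.012, 0, 0], [0, 0, 0]], [[0.012, 0, 0], [0, 0, 0]], [[0.012, 0, 0], [0, 0, 0]], [[0.012, 0, 0], [0, 0, 0]], [[0.012, 0, 0], [0, 0, 0]], [[0.01, 0, 0], [0, 0, 0]], [[0.008, 0, 0], [0, 0, 0]]])

```text
clock: 7.68
ee_pos: [483.5, 2.7, 58.3]
tcp_rot: [-2.456, 1.957, -0.001]
force: [-0.7, 0.5, 2.3]
finger_gap: 20.0
grasp_force: 0.9
```

Run:
```python
from h import *
p,d=snapshot("wrist"); cv2.imwrite("pics/w4.png",p)
plan(534,-216,56,-77,1)
```

```text
now [483.5   2.   58.1] t 7.73 F [ 0.3 -0.9 -0.2] gap 20.1
total rot [-0.001 -0.    -0.002] per row [-0.0006 -0.0002 -0.0022]
per-row shift const (m) [ 0.2238 -0.0007  0.0022] straight tool-frame total [223.8  -0.7   2.2]
```

View pics/w4.png

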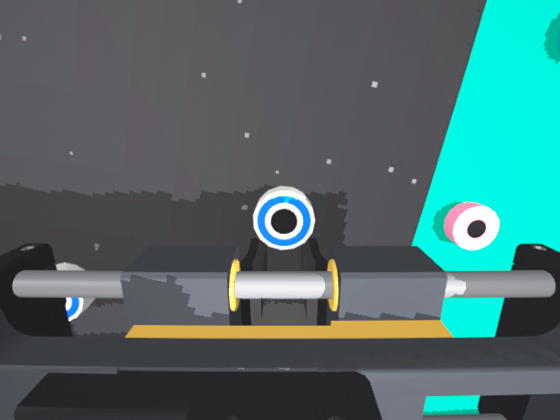

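Bearing b is cradled at (284,219), with the path ahead clear. I'll continue, slightly lower.

Call:
apply_moves(plan=[[[0.008, 0, 0.001], [0, 0, 0]], [[0.01, 0, 0.001], [0, 0, 0]], [[0.012, 0, 0], [0, 0, 0]], [[0.012, 0, 0], [0, 0, 0]], [[0.012, 0, 0], [0, 0, 0]], [[0.012, 0, 0], [0, 0, 0]], [[0.012, 0, 0], [0, 0, 0]], [[0.012, 0, 0], [0, 0, 0]], [[0.012, 0, 0], [0, 0, 0]], [[0.012, 0, 0], [0, 0, 0]], [[0.01, 0, 0], [0, 0, 0]], [[0.008, 0, 0], [0, 0, 0]]])

```text
clock: 8.73
ee_pos: [512.8, -126.0, 55.8]
tcp_rot: [2.457, -1.957, -0.0]
force: [-0.1, 2.3, 2.9]
finger_gap: 20.1
grasp_force: 1.4
```

Call:
apply_moves(plan=[[[0.008, 0, 0], [0, 0, 0]], [[0.008, 0, 0], [0, 0, 0]], [[0.008, 0, 0], [0, 0, 0]], [[0.008, 0, 0], [0, 0, 0]], [[0.008, 0, 0], [0, 0, 0]], [[0.008, 0, 0], [0, 0, 0]], [[0.008, 0, 0], [0, 0, 0]], [[0.008, 0, 0], [0, 0, 0]], [[0.008, 0, 0], [0, 0, 0]], [[0.008, 0, 0], [0, 0, 0]], [[0.008, 0, 0], [0, 0, 0]], [[0, 0, 0], [0, 0, 0]]])

```text
clock: 9.73
ee_pos: [532.7, -212.1, 55.6]
tcp_rot: [2.456, -1.958, 0.001]
force: [0.5, 0.6, -0.7]
finger_gap: 20.2
grasp_force: 0.0
```

Call:
apply_moves(plan=[[[0, 0, -0.02], [0, 0, 0]], [[0, 0, -0.03], [0, 0, 0]], [[0, 0, -0.04], [0, 0, 0]], [[0, 0, -0.03], [0, 0, 0]], [[0, 0, 0], [0, 0, 0]]])

```text
clock: 10.15
ee_pos: [536.4, -211.7, 183.4]
tcp_rot: [-2.455, 1.951, -0.021]
force: [0.2, 0.1, 0.4]
finger_gap: 19.6
grasp_force: 0.0
```

Run:
```python
from h import *
plan(622,106,175,-97,12)
```

```text
now [ 536.4 -211.7  183.4] t 10.15 F [0.2 0.1 0.4] gap 19.6
total rot [-0.014 -0.005  0.35 ] per row [-0.0011 -0.0004  0.0292]
per-row shift const (m) [-0.0261 -0.0089  0.0007] straight tool-frame total [-290.2 -155.     8.4]
```

Call:
apply_moves(plan=[[[-0.026, -0.009, 0], [0, 0, 0.029]], [[-0.026, -0.009, 0], [0, 0, 0.029]], [[-0.026, -0.009, 0], [0, 0, 0.029]], [[-0.026, -0.009, 0], [0, 0, 0.029]], [[-0.026, -0.009, 0], [0, 0, 0.029]], [[-0.026, -0.009, 0], [0, 0, 0.029]], [[-0.026, -0.009, 0], [0, 0, 0.029]], [[-0.026, -0.009, 0], [0, 0, 0.029]], [[-0.026, -0.009, 0], [0, 0, 0.029]], [[-0.026, -0.009, 0], [0, 0, 0.029]], [[-0.026, -0.009, 0], [0, 0, 0.029]], [[-0.026, -0.009, 0], [0, 0, 0.031]]])

```text
clock: 11.15
ee_pos: [618.8, 107.8, 175.5]
tcp_rot: [2.078, -2.355, -0.001]
force: [-0.7, -0.2, 0.6]
finger_gap: 20.0
grasp_force: 0.0
```

Call:
apply_moves(plan=[[[0, 0, 0], [0, 0, 0]]])

```text
clock: 11.23
ee_pos: [620.5, 110.3, 175.0]
tcp_rot: [-2.083, 2.35, -0.001]
force: [0.8, -0.5, 0.3]
finger_gap: 19.9
grasp_force: 0.0
```

Run:
```python
from h import *
plan(619,103,56,-97,1)
m=camera_model("wrist");p,d=snapshot("wrist"); q,_=snapshot("top")
np.savez("w5.npz",p=p,d=d)
t=cv2.resize(q[140:265,180:415],None,fx=1.7,fy=1.7)
cv2.imwrite("pics/w5.png",np.hstack([p[:,80:480],cv2.copyMakeBorder(t,0,420-t.shape[0],0,0,0)]))
```

```text
now [620.5 110.3 175. ] t 11.23 F [ 0.8 -0.5  0.3] gap 19.9
total rot [-0.001  0.001  0.002] per row [-0.0012  0.0008  0.0016]
per-row shift const (m) [0.0076 0.0007 0.119 ] straight tool-frame total [  7.6   0.7 119. ]
```

View pics/w5.png

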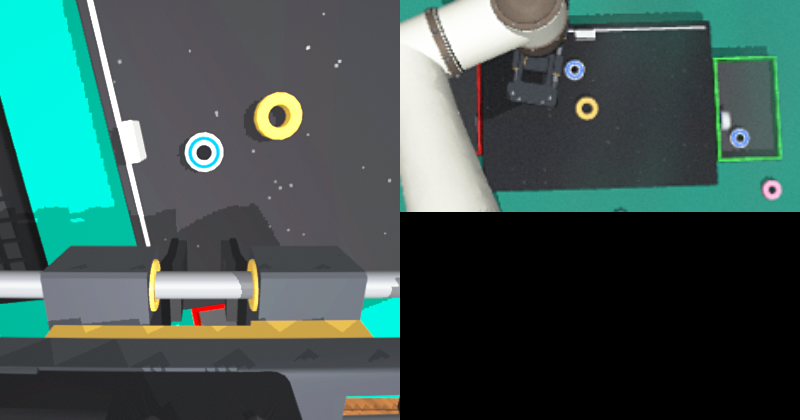

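Bearing a is at (204,152), between the gauge block (133,141) and the ring (278,116). Bearing b is in the green tray at (726,120), standing on edge against the near wall, and c is at (740,138). I'll check a's position and the fingers' clearance.

Run:
```python
from h import *
m=camera_model("wrist")
for n,u,v,z in(("a",284,152,64),("ring",359,115,68),("gb near top",223,160,80),("gb far",213,120,80)): print(n,np.round(onz(m,u,v,z),1))
```

```text
a [610.6  57.   64. ]
ring [541.8  32.9  68. ]
gb near top [663.6  56.   80. ]
gb far [666.1  22.2  80. ]
```

Call:
apply_moves(plan=[[[0.004, 0, 0.03], [0, 0, 0]], [[0.002, 0, 0.035], [0, 0, 0]], [[0, 0, 0.026], [0, 0, 0]], [[0, 0, 0.018], [0, 0, 0]], [[0, 0, 0.009], [0, 0, 0]], [[0, 0, 0], [0, 0, 0]]])

```text
clock: 11.83
ee_pos: [616.3, 98.8, 55.6]
tcp_rot: [2.075, -2.352, -0.003]
force: [-0.2, -0.5, 0.3]
finger_gap: 19.9
grasp_force: 0.0
```

Call:
apply_moves(plan=[[[0.007, 0, 0], [0, 0, 0]], [[0.007, 0, 0], [0, 0, 0]], [[0.007, 0, 0], [0, 0, 0]], [[0.008, 0, 0], [0, 0, 0]], [[0.01, 0, 0], [0, 0, 0]], [[0.01, 0, 0], [0, 0, 0]], [[0.01, 0, 0], [0, 0, 0]], [[0.01, 0, 0], [0, 0, 0]], [[0.01, 0, 0], [0, 0, 0]], [[0.01, 0, 0], [0, 0, 0]], [[0.01, 0, 0], [0, 0, 0]], [[0.01, 0, 0], [0, 0, 0]]])

```text
clock: 12.83
ee_pos: [604.6, -8.8, 57.8]
tcp_rot: [-2.08, 2.355, -0.0]
force: [0.5, 1.0, 0.8]
finger_gap: 19.9
grasp_force: 1.0
```

Call:
apply_moves(plan=[[[0.01, 0, 0.001], [0, 0, 0]], [[0.012, 0, 0], [0, 0, 0]], [[0.012, 0, 0], [0, 0, 0]], [[0.012, 0, 0], [0, 0, 0]], [[0.012, 0, 0], [0, 0, 0]], [[0.012, 0, 0], [0, 0, 0]], [[0.012, 0, 0], [0, 0, 0]], [[0.012, 0, 0], [0, 0, 0]], [[0.01, 0, 0], [0, 0, 0]], [[0.008, 0, 0], [0, 0, 0]]])

```text
clock: 13.67
ee_pos: [590.4, -120.3, 56.7]
tcp_rot: [2.079, -2.355, -0.0]
force: [-0.2, 0.9, -0.2]
finger_gap: 20.3
grasp_force: 0.5
```

Run:
```python
from h import *
plan(580,-213,56,-97,1)
p,d=snapshot("wrist"); cv2.imwrite("pics/w6.png",p)
```

```text
now [ 590.4 -120.3   56.7] t 13.67 F [-0.2  0.9 -0.2] gap 20.3
total rot [ 0.    -0.    -0.002] per row [ 0.0004 -0.0001 -0.0024]
per-row shift const (m) [ 0.0933 -0.0011  0.0007] straight tool-frame total [93.3 -1.1  0.7]
```

View pics/w6.png

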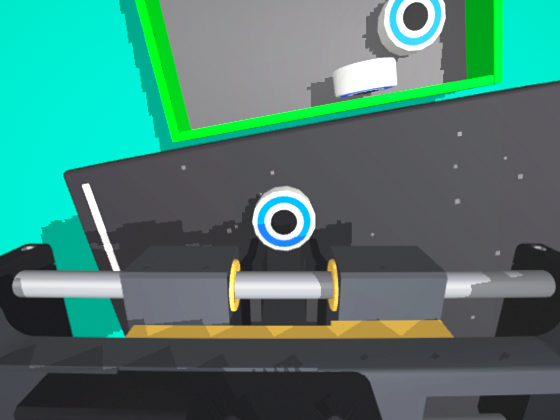

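Bearing a is cradled at (284,219). In the tray, b at (366,77) leans on its edge inside the near wall and c lies flat at (414,17); a's lane runs clear to the left of b.

Call:
apply_moves(plan=[[[0.008, -0.0005, 0], [0, 0, 0]], [[0.009, -0.0005, 0], [0, 0, 0]], [[0.009, -0.0005, 0], [0, 0, 0]], [[0.008, -0.0005, 0], [0, 0, 0]], [[0.008, -0.0005, 0], [0, 0, 0]], [[0.008, -0.0005, 0], [0, 0, 0]], [[0.008, -0.0005, 0], [0, 0, 0]], [[0.008, -0.0005, 0], [0, 0, 0]], [[0.008, 0, 0], [0, 0, 0]], [[0.008, 0, 0], [0, 0, 0]], [[0.008, 0, 0], [0, 0, 0]], [[0.003, 0, 0], [0, 0, 0]]])

```text
clock: 14.72
ee_pos: [583.0, -213.0, 56.7]
tcp_rot: [2.078, -2.355, -0.0]
force: [0.8, 0.6, -0.4]
finger_gap: 20.4
grasp_force: 0.0
```

Call:
apply_moves(plan=[[[0, 0, 0], [0, 0, 0]], [[0, 0, -0.02], [0, 0, 0]], [[0, 0, -0.03], [0, 0, 0]], [[0, 0, -0.04], [0, 0, 0]], [[-0.03, 0, -0.03], [0, 0, 0]], [[-0.04, 0, -0.01], [0, 0, 0]], [[-0.04, 0, 0], [0, 0, 0]], [[-0.04, 0, 0], [0, 0, 0]], [[-0.03, 0, 0], [0, 0, 0]], [[0, 0, 0], [0, 0, 0]], [[0, 0, 0], [0, 0, 0]]])

```text
clock: 15.63
ee_pos: [605.5, -31.6, 186.3]
tcp_rot: [-2.084, 2.351, 0.0]
force: [-0.3, -0.3, -0.3]
finger_gap: 20.3
grasp_force: 0.0
```

Run:
```python
from h import *
p,d=snapshot("wrist"); q,_=snapshot("top"); s,_=snapshot("scene")
t=cv2.resize(q[140:265,180:415],(399,212)); u=cv2.resize(s[165:305,150:390],(399,233))[:208]
cv2.imwrite("pics/w7.png",np.hstack([p[:,80:480],np.vstack([t,u,])]))
plan(580,-213,56,-97,1)
```

```text
now [605.2 -34.3 186.2] t 15.78 F [-1.3 -0.1 -0.4] gap 19.9
total rot [ 0.    -0.    -0.002] per row [ 0.0004 -0.0002 -0.0023]
per-row shift const (m) [0.1804 0.0028 0.1302] straight tool-frame total [180.4   2.8 130.2]
```

View pics/w7.png

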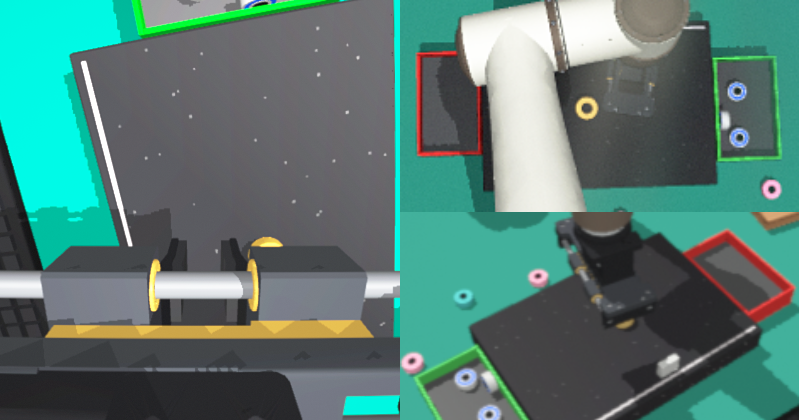

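All three bearings are in the green tray (a at (737,91), b at (726,120), c at (740,138) in the top part). The red tray is empty, the ring is unmoved at (587,108), and the gauge block still stands at (668,365). The arm is clear of everything, so I'm handing in.

```bash
python3 -c "
from bench import *
print(close_job())"
```

```text
the job is handed in; nothing more can be done
None
```

I swept all three blue-sealed bearings into the green tray (one leans on edge against the near wall), left the ring and gauge block where they stood and the red tray empty, and handed in at about 16 s.

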